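# Swing the swivel hook home and hang the tea infuser

## Robot

A 6-joint arm with a two-finger parallel gripper is mounted at the origin on a cart in front of the work surface, level with it; the furniture and walls round the work are solid. World frame = base frame: x ahead of the robot, y to its left, z up, the work surface at z = 0. Lengths are in m, angles in degrees, forces in N, time in s.
With the tool pointing down it reaches from about 0.4 to 0.825 m from the base axis. Payload 7 kg.
Tool frame: the origin (TCP) lies on the centre line of the jaws, within the pads' length; the fingertips stand 19 mm ahead of it and the grasp point (between the pads) is the TCP (r.tip_extent is the distance from the TCP to the fingertips, in m); z points along the fingers, y is the line along which they close (so a half turn about z gives the same grasp; the last joint's range is limited). The gripper opens to 88 mm and grips with 3 to 60 N. Pads are 19 mm wide; open, the fingers measure 130 mm over their backs; the gripper's body (78 mm by 193 mm) begins 47 mm behind the grasp point.
Start: joints at [-49.039, 20.546, 0.682, 0, -70.136, -16.507], TCP at [0.279, -0.614, 0.246] pointing down, gripper open.
Joint ranges: [-176.03, 176.03], [-82.01, 121.73], [-58.28, 71.71], [-173.87, 95.51], [-174.79, -0.11], [-173.66, 173.66]. Speed limits (degrees/s): [136.94, 136.94, 172.46, 180, 180, 180].

## Interface

Orientations are given as [roll, pitch, yaw] about the fixed x, y, z axes, in that order (R = Rz(yaw) Ry(pitch) Rx(roll)).
In Python, from plant import r gives the robot as it stands. The module is installed in compiled form; this text tells all that it offers.
- The arm moves only by the tool jog_arm, never from a script. Its argument "deltas" is a list that holds one entry, the list of rows, each a list of 5 numbers: the opening, from -1 (shut) to 1 (fully open), then the shift along the world's x, y, z in cm, then the turn about the world's z in rad. In form: [[[claw, dx, dy, dz, turn], ...]]. A call has 1 to 8 rows; each row shifts and turns the commanded pose from where the row before left it; what a row does not reach is not made up. A row lasts 1/8 s, in which the tool goes at most 62.5 mm and 10.7 degrees, less where a joint would pass 70% of its speed; a pose out of reach is approached as far as the arm can. A call with a gripper value outside its range is refused whole. The fingers move at their own pace and stop on an object; "force" is the grip in N (left out, the last holds). Time passes only in rows, so rows that do not move let the fingers close. It gives the time, the measured TCP pose, the force, the opening and the grip force at its end, in the units of the state.
- r.get_state(): the state, without advancing time (a new reading comes with each control period).
- r.capture(name): name is "side" or "top" or "wrist"; returns the picture (420x560x3 uint8, blue, green, red); there is no depth.
- r.camera_info(name): a dict with "fx", "fy", "cx", "cy" (pixels), "view" (4x4, takes a point from world to camera coordinates). Camera axes: x right, y up, looking along -z (the intrinsics and any distortion apply to the point x, -y, -z); pixel columns grow to the right and rows downward; lengths in m; the calibration is good to about 2 mm. The wrist camera is an equidistant fisheye: a pixel r from the principal point sees the ray r / f radians off the axis. A picture is of the moment at which its call begins: read the wrist's pose just before it. camera_info takes no time and is no camera call; for the wrist camera it gives the pose at the moment of the call.
- r.close_job(): hands the job in; it is judged then, once.
The state is a dict: "time_s": time; "joints": joint angles; "qd": joint speeds; "joint_torque": joint torques, N m; "tcp_pos": TCP position; "eef_rot": TCP orientation; "contact_force": force on the tool from outside, world axes, zero at the start; "moment": the same for the moment, N m; "gripper_width": finger opening in m; "gripper_force": force on a finger pad.
Only numpy, scipy, OpenCV 4.12 (cv2) and the standard library are available. Lean on these libraries where they do the work, as an engineer would, in place of code of your own. Each camera call takes 0.05 s, during which the arm holds its last target. There are 200 camera calls.

## Task

The swivel hook on the little stand has been left turned aside. Gently swing its arm round clockwise (seen from above) until you feel it come up against its stop peg, and press it home there for a moment, firmly enough to feel the stop push back but without forcing it; then gently hang the steel tea infuser on the hook by its square eye and let go, leaving the hook still home against its stop. Do not knock over or push about the mug, the tea box and the salt shaker.

Things in the scene. Friction and masses are not known exactly. Their poses are not given: they have to be found in the camera images.
- hook: the steel swivel hook; origin on its upright turning axis, 190 mm above the worktop, at the middle of its horizontal arm; x points along the arm from tip to axis, z up. Hub 22 mm across, ends 16 mm above the arm. It has friction (1.2 to 2 N to push it 65 mm out) and stays where it is left. The stop is rigid: 4 N of the fingers presses it home, over 16 N is forcing it
- hook_sleeve (a point): middle of the rubber sleeve on the hook's arm, 30 mm out from the axis, 9 mm thick. At home it lies against the stop peg, which is on the stand and NOT measured: it must be felt (or seen). At home the arm points to the robot (world -x) give or take 45 degrees; it is reached by turning clockwise seen from above, 57 to 103 degrees from the start
- hook_stand (a point): middle of the underside of the fixed round stand, under the hook's axis: wooden foot 140 mm across, 16 mm high; post 16 mm thick; a collar 76 mm across under the hook, its top 12 mm below the arm's middle line, carrying the upright stop peg (7 mm thick, 30 mm from the axis, rising 6 mm above the arm's middle line). This point's axes turn with the hook, not the stand
- hook_saddle (a point): point on the middle line of the hook's horizontal arm, 70 mm out from the pivot axis, where the infuser's eye shall hang. The arm is a straight round steel bar 6 mm thick; axes as the hook. The eye may rest anywhere on the bar between the collar and the upturned tip
- hook_tip (a point): centre of the rounded end of the hook's upturned tip, 97 mm out from the pivot axis and 12 mm above the arm's middle line; the tip rises from 86 mm out, and its highest point is 15 mm above the arm's middle line
- infuser: tea infuser, 130 g or so, standing on the worktop: a steel capsule 43 mm across and 52 mm high with small holes, a short stem, and on top a flat square eye; 102 mm high in all. Origin at the centre of its underside, z up. The eye lies in its y-z plane (x is square to the eye)
- infuser_eye (a point): centre of the infuser's square eye, 83 mm above its underside: 38 mm wide (along y) and 38 mm high outside, opening 26 x 26 mm, 6 mm thick along x. It is gripped across y, on its two upright sides; axes as the infuser. When hung, this point is 10 mm below the middle of the hook's arm
- mug: white mug, 87 mm across, 121 mm with its handle, 96 mm high; origin under its middle. A bystander
- tea_box: small tea carton, 71 x 126 x 76 mm; origin under its middle. A bystander
- salt_shaker: glass salt shaker, 44 mm across and 90 mm high; origin under its middle. A bystander
Not all that is in view belongs to the job. What is shaped like the infuser but green or turquoise is not meant.

How it is judged (in metres and radians):
On the way, in this order (a step that is already met when the one before it is completed fails the run):
1. the hook is pressed home: its sleeve lies against the stop peg (within 5 degrees) and the fingers press on it with at least 4 N (distance between hook_sleeve and stop_peg below 0.0105 m and contact force between the fingers and hook above 4 N), for 0.2 s.
2. after that the infuser is lifted from the worktop (height (world z) of infuser above 0.05 m), for 0.2 s.
At the end, for the whole second after the job is handed in: Hook against its stop peg (within 5 degrees); infuser hanging by its eye from the hook's arm, carried by it: eye centre within 14 mm sideways of the arm, 4 to 18 mm below its middle line, between collar and tip; tilted under 20 degrees, slower than 80 mm/s (distance between hook_sleeve and stop_peg below 0.0105 m and x of infuser_eye in the frame of hook_saddle between -0.028 and 0.034 m and y of infuser_eye in the frame of hook_saddle between -0.014 and 0.014 m and z of infuser_eye in the frame of hook_saddle between -0.018 and -0.004 m and contact force between infuser and hook above 0.3 N and angle between infuser's own z axis and vertical below 0.35 rad and linear speed of infuser below 0.08 m/s); the robot touches nothing.
It fails at once if the hook is forced: the fingers or the arm press on it with more than 16 N (contact force between any of the fingers, the arm and hook above 16 N).
It fails at once if the infuser is rammed or dropped on the hook: more than 25 N between them (contact force between infuser and hook above 25 N).
It fails at once if the mug, the tea box or the salt shaker is pushed more than 30 mm or tipped (distance of any of mug, tea_box, salt_shaker from where it was at the start of the episode above 0.03 m or angle between any of mug, tea_box, salt_shaker's own z axis and vertical above 0.5 rad).
It also fails if it takes over 72 s, if anything falls off the work surface, if the arm or the gripper's body presses on something with over 40 N, if the wrist force passes 120 N, or if a joint passes its speed limit or range.

## Working session

There is one attempt and no reset: what is moved stays moved. The work goes in short steps, Python scripts to look and compute and a tool call to move; the robot and the scene stay as the last step left them, time stands still between calls to the robot, and variables do not carry over. Pictures are saved under pics/ and viewed, at most 10 in all, crops included, and the job is handed in when it is done.

Besides the shell and the picture viewer there is one more tool, called after "Call:" by a JSON object that holds its "op" and its "data", one argument or row to a line. jog_arm: Moves the arm, as the interface text tells. Its arguments: {"type":"object","properties":{"deltas":{"type":"array"},"force":{"type":"number"}},"required":["deltas"]}

```bash
mkdir -p pics; python3 - <<'E'
from plant import r
import cv2,json
for n in("side","top"):
    cv2.imwrite(f"pics/{n}0.png",r.capture(n)); i=r.camera_info(n); print(n,{k:(v if not hasattr(v,'tolist') else v.tolist()) for k,v in i.items()})
s=r.get_state();print(s)
E
```

```text
side {'fx': 419.5797785219694, 'fy': 419.5797785219694, 'cx': 276.12335730433716, 'cy': 207.37229909593188, 'view': [[-0.9858478429558305, -0.16630229342854488, -0.021156033175952316, 0.578878921540911], [0.07632529324262212, -0.5576133175651542, 0.8265844407472296, -0.13228433280694918], [-0.14925977405437668, 0.8132717474955026, 0.5624149576379059, -1.129139377246362], [0.0, 0.0, 0.0, 1.0]]}
top {'fx': 475.92300306210115, 'fy': 475.92300306210115, 'cx': 274.79712403400475, 'cy': 213.09275771784547, 'view': [[-0.009607131653736162, -0.9999377625918372, 0.00567220981791193, 0.02992632294753794], [0.9833163780360175, -0.008416683729379332, 0.1817087232939792, -0.5779669148100126], [-0.18164967301791676, 0.007323276440927049, 0.9833360391619204, -1.1092553947059796], [0.0, 0.0, 0.0, 1.0]]}
{'time_s': 0.1, 'joints': array([-4.90396067e+01,  2.05864498e+01,  6.38850236e-01, -1.67907867e-02,
       -7.01341846e+01, -1.65070879e+01]), 'qd': array([ 2.64254676e-02, -2.21009445e-01,  1.92309559e-01, -8.22125918e-06,
       -7.36592307e-02, -7.73769313e-02]), 'joint_torque': array([-8.96872316e-04, -5.84164560e+01,  2.93754548e+01,  7.01555416e+00,
        1.01893200e-02, -3.00874956e-05]), 'tcp_pos': array([ 0.27922899, -0.61409853,  0.24472795]), 'eef_rot': array([ 1.79917101e+02, -8.10496873e-03, -1.55552406e+02]), 'contact_force': array([-0.20720461,  0.08169881, -0.76094922]), 'moment': array([-0.01149135, -0.00754813, -0.02014433]), 'gripper_force': 0.0, 'gripper_width': 0.08760380545231519}
```

View pics/side0.png

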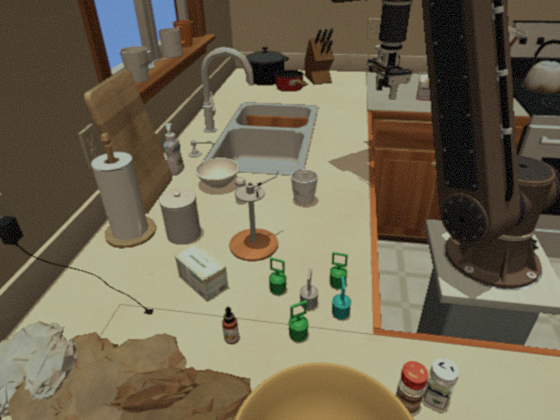

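View pics/top0.png

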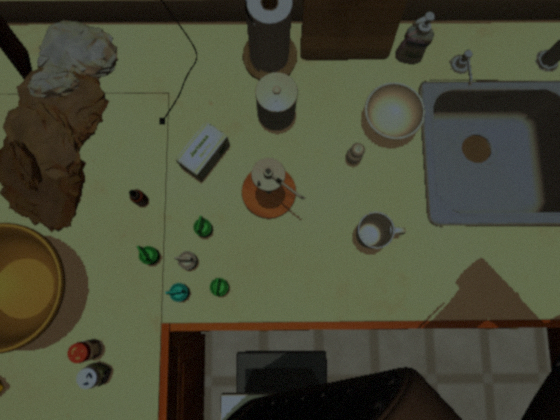

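Candidates for the infuser: the grey one at side (309,297) / top (187,261). The green ones at side (278,282), (339,276) and (299,325), and the turquoise one at (342,306), are not meant. I choose the grey one and check it in a close crop.

```bash
python3 - <<'E'
import cv2,numpy as np
t=cv2.imread("pics/top0.png");s=cv2.imread("pics/side0.png")
z=lambda a:cv2.convertScaleAbs(cv2.resize(a,None,fx=5,fy=5,interpolation=cv2.INTER_CUBIC),alpha=1.4)
cv2.imwrite("pics/topc.png",z(t[150:270,165:325]))
cv2.imwrite("pics/sidec.png",z(s[165:285,220:380][:, :160]))
a=z(s[165:225,225:305]); b=z(s[255:315,275:355])
cv2.imwrite("pics/sidec.png",cv2.hconcat([a,b]))
E
```

```text
(no output)
```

View pics/topc.png

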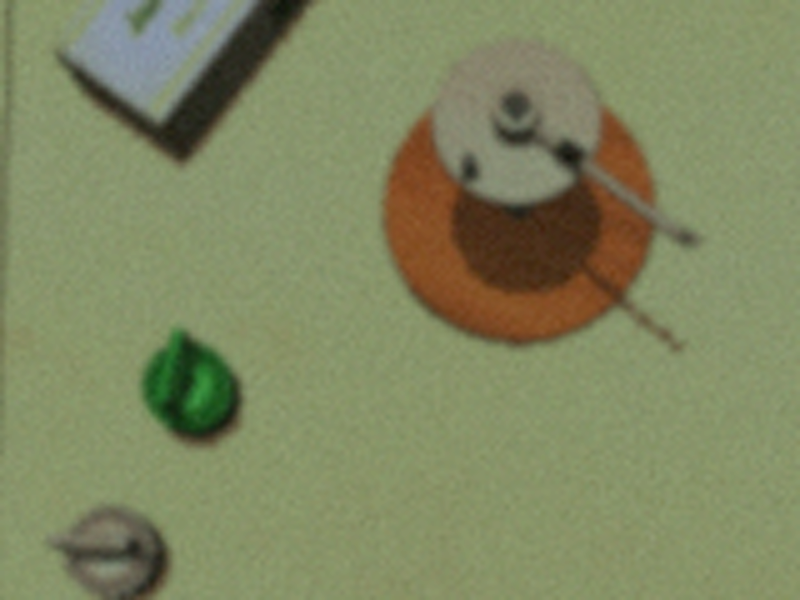

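View pics/sidec.png

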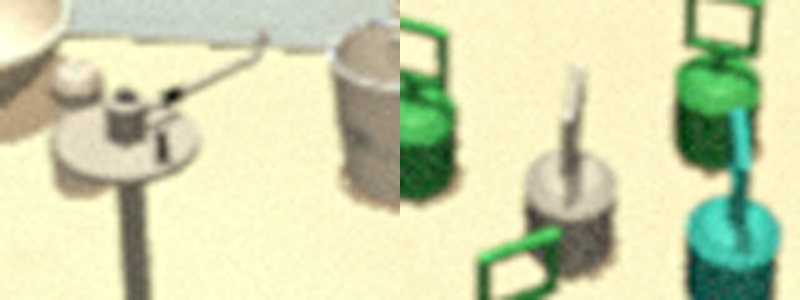

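The top crop shows the hub top at (516,100), sleeve at (570,153), tip at (693,240) and peg at (470,168). The grey infuser's eye bar runs from (52,542) to (137,548), with the capsule at about (115,552). The side crop confirms the grey infuser, seen with its eye nearly edge-on, and the peg on the robot side of the collar.

```bash
cat > h.py <<'E'
from plant import r
import numpy as np
def ray(n,u,v):
    i=r.camera_info(n);V=np.array(i["view"]);R=V[:3,:3];c=-R.T@V[:3,3]
    return c,R.T@np.array([(u-i["cx"])/i["fx"],-(v-i["cy"])/i["fy"],-1])
def at(n,u,v,z):
    c,d=ray(n,u,v);return c+d*(z-c[2])/d[2]
def proj(n,p):
    i=r.camera_info(n);V=np.array(i["view"]);q=V[:3,:3]@p+V[:3,3]
    return i["cx"]-i["fx"]*q[0]/q[2], i["cy"]+i["fy"]*q[1]/q[2]
E
python3 - <<'E'
from h import *
np.set_printoptions(precision=4,suppress=True)
T=lambda u,v,z:at("top",165+u/5,150+v/5,z)
for nm,a in dict(hub=(516,100,.206),collar=(517,123,.178),sleeve=(570,153,.19),tip=(693,240,.202),pegtop=(470,160,.196),pegbase=(470,180,.178),foot=(520,210,.016),eyeL=(52,542,.102),eyeR=(137,548,.102),cap=(115,552,.052)).items(): print(nm,T(*a))
S=lambda u,v,z:at("side",225+u/5,165+v/5,z)
print("S hub",S(125,97,.206),"tip",S(263,38,.202),"pegtop",S(162,135,.196),"sleeve",S(173,96,.19))
S2=lambda u,v,z:at("side",275+u/5-80,255+v/5,z)
print("S eyetop",S2(575,70,.1),"cap",S2(570,188,.052))
for n,u,v,z in (("top",377,228,.09),("top",356,150,.09),("top",203,148,.07)):print(at(n,u,v,z))
# greens tops
for u,v in((203,227),(148,255),(178,292),(219,287)):print("dec",at("top",u,v,.05))
E
```

```text
hub [0.6443 0.0391 0.206 ]
collar [0.6416 0.0389 0.178 ]
sleeve [0.6247 0.0159 0.19  ]
tip [ 0.5829 -0.0361  0.202 ]
pegtop [0.6204 0.0592 0.196 ]
pegbase [0.6159 0.0597 0.178 ]
foot [0.6397 0.0386 0.016 ]
eyeL [0.4654 0.254  0.102 ]
eyeR [0.4623 0.215  0.102 ]
cap [0.4648 0.2338 0.052 ]
S hub [0.6416 0.0511 0.206 ] tip [ 0.583  -0.0249  0.202 ] pegtop [0.6192 0.0687 0.196 ] sleeve [0.6234 0.021  0.19  ]
S eyetop [0.4682 0.2274 0.1   ] cap [0.4666 0.2544 0.052 ]
[ 0.5336 -0.2151  0.09  ]
[ 0.7252 -0.1734  0.09  ]
[0.7398 0.2002 0.07  ]
dec [0.5458 0.1996 0.05  ]
dec [0.4789 0.3306 0.05  ]
dec [0.3903 0.2561 0.05  ]
dec [0.4012 0.1591 0.05  ]
```

Call:
{"op": "jog_arm", "data": {
  "deltas": [
    [[-1, 2.9, 4.8, 0, 0.04], [-1, 2.9, 4.8, 0, 0.04], [-1, 2.9, 4.8, 0, 0.04], [-1, 2.9, 4.8, 0, 0.04], [-1, 2.9, 4.8, 0, 0.04], [-1, 2.9, 4.8, 0, 0.04], [-1, 2.9, 4.8, 0, 0.04], [-1, 2.9, 4.8, 0, 0.04]]
  ],
  "force": 20
}}

```text
time_s: 1.1
tcp_pos: [0.5119, -0.2287, 0.2455]
eef_rot: [180.0, -0.0, -137.1]
contact_force: [-0.2, -0.9, 0.5]
gripper_width: 0.013
gripper_force: 0.0
```

Call:
{"op": "jog_arm", "data": {
  "deltas": [
    [[-1, 2.9, 4.8, 0, 0.04], [-1, 2.9, 4.8, 0, 0.04], [-1, 2.9, 4.8, 0, 0.04], [-1, 2.9, 4.8, 0, 0.03], [-1, 0, 0, 0, 0], [-1, 0, 0, 0, 0]]
  ]
}}

```text
time_s: 1.85
tcp_pos: [0.627, -0.0383, 0.2449]
eef_rot: [179.9, -0.1, -128.6]
contact_force: [-0.2, -0.7, 0.8]
gripper_width: 0.0005
gripper_force: 0.0
```

Call:
{"op": "jog_arm", "data": {
  "deltas": [
    [[-1, 0, 0, -1.6, 0], [-1, 0, 0, -1.6, 0], [-1, 0, 0, -1.5, 0], [-1, 0, 0, 0, 0], [-1, 0, 0, 0, 0], [-1, 0, 0, 0, 0]]
  ]
}}

```text
time_s: 2.6
tcp_pos: [0.6278, -0.0384, 0.1992]
eef_rot: [-180.0, 0.0, -128.6]
contact_force: [0.0, -0.5, -0.4]
gripper_width: 0.0003
gripper_force: 0.0
```

```bash
python3 - <<'E'
from h import *
print(r.get_state()["contact_force"])
prev=np.array([.627,-.0383])
for th in (231.3,225,220,215,210,205,200,195,190,185,180,175,170,165,160,155,152,150):
    t=np.radians(th);u=np.array([np.cos(t),np.sin(t)]);n=np.array([-u[1],u[0]])
    p=np.array([.642,.039])+.067*u+.024*n
    print(th,p.round(4),((p-prev)*100).round(2));prev=p
E
```

```text
[ 0.0427883  -0.46951473 -0.44069143]
231.3 [ 0.6188 -0.0283] [-0.82  1.  ]
225 [ 0.6116 -0.0253] [-0.72  0.29]
220 [ 0.6061 -0.0225] [-0.55  0.29]
215 [ 0.6009 -0.0191] [-0.52  0.34]
210 [ 0.596  -0.0153] [-0.49  0.38]
205 [ 0.5914 -0.0111] [-0.46  0.42]
200 [ 0.5872 -0.0065] [-0.42  0.46]
195 [ 0.5835 -0.0015] [-0.38  0.49]
190 [0.5802 0.0037] [-0.33  0.53]
185 [0.5773 0.0093] [-0.28  0.55]
180 [0.575 0.015] [-0.23  0.57]
175 [0.5732 0.0209] [-0.18  0.59]
170 [0.5719 0.027 ] [-0.13  0.61]
165 [0.5711 0.0332] [-0.08  0.62]
160 [0.5708 0.0394] [-0.02  0.62]
155 [0.5711 0.0456] [0.03 0.62]
152 [0.5716 0.0493] [0.04 0.37]
150 [0.572  0.0517] [0.04 0.25]
```

Call:
{"op": "jog_arm", "data": {
  "deltas": [
    [[-1, -0.3, 0.3, -0.1, 0], [-1, -0.3, 0.3, 0, 0], [-1, -0.3, 0.3, 0, 0], [-1, -0.3, 0.2, 0, -0.05], [-1, -0.3, 0.15, 0, -0.05], [-1, -0.3, 0.15, 0, -0.05], [-1, -0.3, 0.15, 0, -0.05]]
  ]
}}

```text
time_s: 3.48
tcp_pos: [0.6063, -0.0229, 0.1977]
eef_rot: [-180.0, 0.0, -140.2]
contact_force: [-0.3, -0.9, -0.1]
gripper_width: 0.0005
gripper_force: 0.6
```

Call:
{"op": "jog_arm", "data": {
  "deltas": [
    [[-1, -0.27, 0.17, 0, -0.044], [-1, -0.26, 0.17, 0, -0.044], [-1, -0.25, 0.19, 0, -0.044], [-1, -0.24, 0.19, 0, -0.044], [-1, -0.23, 0.21, 0, -0.044], [-1, -0.23, 0.21, 0, -0.044]]
  ]
}}

```text
time_s: 4.22
tcp_pos: [0.5914, -0.0115, 0.1977]
eef_rot: [-180.0, 0.0, -155.3]
contact_force: [0.8, -0.7, -0.1]
gripper_width: 0.0
gripper_force: 0.6
```

Call:
{"op": "jog_arm", "data": {
  "deltas": [
    [[-1, -0.21, 0.23, 0, -0.044], [-1, -0.21, 0.23, 0, -0.044], [-1, -0.19, 0.25, 0, -0.044], [-1, -0.19, 0.25, 0, -0.044], [-1, -0.17, 0.26, 0, -0.044], [-1, -0.16, 0.27, 0, -0.044], [-1, -0.14, 0.27, 0, -0.044], [-1, -0.14, 0.28, 0, -0.044]]
  ]
}}

```text
time_s: 5.22
tcp_pos: [0.5771, 0.0088, 0.1977]
eef_rot: [-180.0, -0.0, -175.4]
contact_force: [0.2, -1.0, 0.5]
gripper_width: 0.0006
gripper_force: 0.6
```

```bash
python3 - <<'E'
from h import *
import cv2
a=r.capture("top");s=r.get_state();print(s["tcp_pos"],s["contact_force"],s["moment"])
b=r.capture("side")
z=lambda a:cv2.convertScaleAbs(cv2.resize(a,None,fx=4,fy=4,interpolation=cv2.INTER_CUBIC),alpha=1.4)
cv2.imwrite("pics/push1.png",cv2.hconcat([z(a[140:240,220:320]),z(b[140:240,220:320])]))
E
```

```text
[0.57695812 0.00907602 0.19768588] [-0.20842905 -0.47793281  0.23042848] [-0.25877661  0.19024969  0.00029099]
```

View pics/push1.png

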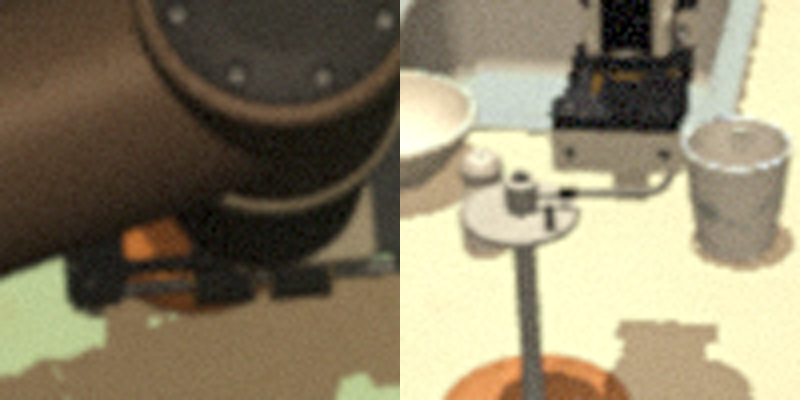

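The side crop shows the arm turning with the fingers. The sleeve is at (567,193), still short of the peg at (550,215). I keep going and slow down near the stop.

Call:
{"op": "jog_arm", "data": {
  "deltas": [
    [[-1, -0.11, 0.28, 0, -0.044], [-1, -0.11, 0.29, 0, -0.044], [-1, -0.09, 0.3, 0, -0.044], [-1, -0.08, 0.3, 0, -0.044], [-1, -0.07, 0.3, 0, -0.044], [-1, -0.06, 0.3, 0, -0.044]]
  ]
}}

```text
time_s: 6.08
tcp_pos: [0.5719, 0.0264, 0.1975]
eef_rot: [-180.0, -0.0, 169.5]
contact_force: [-1.9, -0.7, -0.2]
gripper_width: 0.0004
gripper_force: 0.6
```

Call:
{"op": "jog_arm", "data": {
  "deltas": [
    [[-1, -0.04, 0.2, 0, -0.035], [-1, -0.03, 0.2, 0, -0.035], [-1, 0, 0.2, 0, -0.03], [-1, 0, 0, 0, 0]]
  ]
}}

```text
time_s: 6.58
tcp_pos: [0.5715, 0.0326, 0.1975]
eef_rot: [-180.0, -0.0, 163.8]
contact_force: [-0.8, -0.1, -0.4]
gripper_width: 0.0004
gripper_force: 0.4
```

Call:
{"op": "jog_arm", "data": {
  "deltas": [
    [[-1, 0, 0.15, 0, -0.02], [-1, 0, 0.15, 0, -0.02], [-1, 0, 0.15, 0, -0.02], [-1, 0, 0, 0, 0]]
  ]
}}

```text
time_s: 7.08
tcp_pos: [0.5717, 0.0372, 0.1976]
eef_rot: [180.0, 0.0, 160.3]
contact_force: [-0.3, -0.1, -0.1]
gripper_width: 0.0005
gripper_force: 0.4
```

Call:
{"op": "jog_arm", "data": {
  "deltas": [
    [[-1, 0.01, 0.15, 0, -0.02], [-1, 0.01, 0.15, 0, -0.02], [-1, 0, 0, 0, 0]]
  ]
}}

```text
time_s: 7.45
tcp_pos: [0.5719, 0.0402, 0.1976]
eef_rot: [180.0, 0.0, 158.0]
contact_force: [-0.5, -0.4, 0.0]
gripper_width: 0.0006
gripper_force: 0.4
```

Call:
{"op": "jog_arm", "data": {
  "deltas": [
    [[-1, 0.01, 0.1, 0, -0.015], [-1, 0.01, 0.1, 0, -0.015], [-1, 0, 0, 0, 0]]
  ]
}}

```text
time_s: 7.82
tcp_pos: [0.5721, 0.0422, 0.1976]
eef_rot: [180.0, 0.0, 156.3]
contact_force: [-1.8, -1.3, 0.1]
gripper_width: 0.0006
gripper_force: 0.4
```

Call:
{"op": "jog_arm", "data": {
  "deltas": [
    [[-1, 0.02, 0.1, 0, -0.012], [-1, 0, 0, 0, 0]]
  ]
}}

```text
time_s: 8.07
tcp_pos: [0.5722, 0.0431, 0.1976]
eef_rot: [180.0, 0.0, 155.6]
contact_force: [-0.8, 0.5, -0.7]
gripper_width: 0.0002
gripper_force: 0.4
```

Call:
{"op": "jog_arm", "data": {
  "deltas": [
    [[-1, 0.02, 0.1, 0, -0.012], [-1, 0, 0, 0, 0]]
  ]
}}

```text
time_s: 8.32
tcp_pos: [0.5724, 0.0441, 0.1976]
eef_rot: [180.0, 0.0, 154.9]
contact_force: [-1.1, -1.0, -0.7]
gripper_width: 0.0006
gripper_force: 0.4
```

Call:
{"op": "jog_arm", "data": {
  "deltas": [
    [[-1, 0.02, 0.07, 0, -0.01], [-1, 0, 0, 0, 0]]
  ]
}}

```text
time_s: 8.57
tcp_pos: [0.5726, 0.0448, 0.1976]
eef_rot: [180.0, 0.0, 154.4]
contact_force: [-0.3, -0.3, 0.1]
gripper_width: 0.0005
gripper_force: 0.5
```

Call:
{"op": "jog_arm", "data": {
  "deltas": [
    [[-1, 0.03, 0.07, 0, 0], [-1, 0, 0, 0, 0]]
  ]
}}

```text
time_s: 8.82
tcp_pos: [0.5729, 0.0455, 0.1976]
eef_rot: [180.0, 0.0, 154.4]
contact_force: [-1.5, -1.0, 0.1]
gripper_width: 0.0005
gripper_force: 0.5
```

Call:
{"op": "jog_arm", "data": {
  "deltas": [
    [[-1, 0.03, 0.07, 0, 0], [-1, 0, 0, 0, 0]]
  ]
}}

```text
time_s: 9.07
tcp_pos: [0.5732, 0.0462, 0.1976]
eef_rot: [180.0, -0.0, 154.4]
contact_force: [-1.7, -1.4, -0.5]
gripper_width: 0.0005
gripper_force: 0.5
```

Call:
{"op": "jog_arm", "data": {
  "deltas": [
    [[-1, 0.03, 0.07, 0, 0], [-1, 0, 0, 0, 0]]
  ]
}}

```text
time_s: 9.32
tcp_pos: [0.5735, 0.0469, 0.1976]
eef_rot: [180.0, 0.0, 154.4]
contact_force: [-0.8, -0.6, -0.1]
gripper_width: 0.0004
gripper_force: 0.5
```

```bash
python3 - <<'E'
from h import *
import cv2
b=r.capture("side");s=r.get_state();print(s["contact_force"])
cv2.imwrite("pics/push2.png",cv2.convertScaleAbs(cv2.resize(b[150:220,230:320],None,fx=8,fy=8,interpolation=cv2.INTER_CUBIC),alpha=1.4))
E
```

```text
[-1.14529273 -0.51879721 -0.12016068]
```

View pics/push2.png

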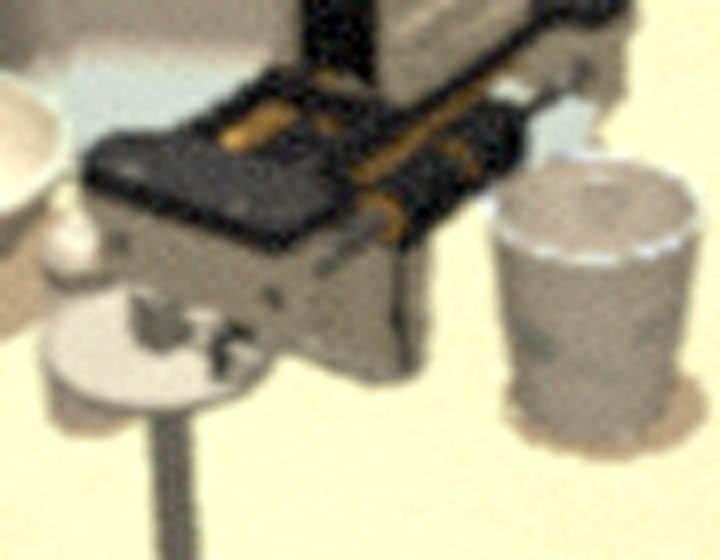

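The sleeve (238,332) is almost at the peg (218,352). I continue in small steps.

Call:
{"op": "jog_arm", "data": {
  "deltas": [
    [[-1, 0.03, 0.08, 0, 0], [-1, 0, 0, 0, 0]]
  ]
}}

```text
time_s: 9.62
tcp_pos: [0.5738, 0.0477, 0.1976]
eef_rot: [180.0, 0.0, 154.4]
contact_force: [-0.6, -0.7, -0.5]
gripper_width: 0.0005
gripper_force: 0.5
```

Call:
{"op": "jog_arm", "data": {
  "deltas": [
    [[-1, 0.03, 0.08, 0, 0], [-1, 0, 0, 0, 0]]
  ]
}}

```text
time_s: 9.88
tcp_pos: [0.5741, 0.0485, 0.1976]
eef_rot: [180.0, 0.0, 154.4]
contact_force: [-1.6, -0.3, -0.4]
gripper_width: 0.0003
gripper_force: 0.5
```

Call:
{"op": "jog_arm", "data": {
  "deltas": [
    [[-1, 0.03, 0.08, 0, 0], [-1, 0, 0, 0, 0]]
  ]
}}

```text
time_s: 10.12
tcp_pos: [0.5745, 0.0493, 0.1976]
eef_rot: [180.0, 0.0, 154.4]
contact_force: [-1.4, -0.6, 0.5]
gripper_width: 0.0007
gripper_force: 0.5
```

Call:
{"op": "jog_arm", "data": {
  "deltas": [
    [[-1, 0.03, 0.08, 0, 0], [-1, 0, 0, 0, 0]]
  ]
}}

```text
time_s: 10.38
tcp_pos: [0.5747, 0.0501, 0.1976]
eef_rot: [180.0, 0.0, 154.4]
contact_force: [-1.6, 0.1, 0.4]
gripper_width: 0.0006
gripper_force: 0.4
```

Call:
{"op": "jog_arm", "data": {
  "deltas": [
    [[-1, 0.03, 0.08, 0, 0], [-1, 0, 0, 0, 0]]
  ]
}}

```text
time_s: 10.62
tcp_pos: [0.575, 0.0509, 0.1975]
eef_rot: [180.0, 0.0, 154.4]
contact_force: [-1.8, -1.1, -0.1]
gripper_width: 0.0002
gripper_force: 0.4
```

Call:
{"op": "jog_arm", "data": {
  "deltas": [
    [[-1, 0.03, 0.08, 0, -0.02], [-1, 0, 0, 0, 0]]
  ]
}}

```text
time_s: 10.88
tcp_pos: [0.5753, 0.0517, 0.1975]
eef_rot: [180.0, 0.0, 153.2]
contact_force: [-1.7, -0.5, -0.9]
gripper_width: 0.0004
gripper_force: 0.4
```

Call:
{"op": "jog_arm", "data": {
  "deltas": [
    [[-1, 0.03, 0.08, 0, -0.02], [-1, 0, 0, 0, 0]]
  ]
}}

```text
time_s: 11.12
tcp_pos: [0.5756, 0.0525, 0.1976]
eef_rot: [180.0, 0.0, 152.1]
contact_force: [-1.1, 0.2, -0.2]
gripper_width: 0.0006
gripper_force: 0.4
```

Call:
{"op": "jog_arm", "data": {
  "deltas": [
    [[-1, 0.03, 0.08, 0, -0.02], [-1, 0, 0, 0, 0]]
  ]
}}

```text
time_s: 11.38
tcp_pos: [0.5759, 0.0533, 0.1976]
eef_rot: [180.0, 0.0, 150.9]
contact_force: [-0.3, 0.1, -0.6]
gripper_width: 0.0004
gripper_force: 0.4
```

```bash
python3 - <<'E'
from h import *
import cv2
b=r.capture("side");w=r.capture("wrist")
z=cv2.convertScaleAbs(cv2.resize(b[160:215,235:295],(400,367),interpolation=cv2.INTER_CUBIC),alpha=1.4)
w=cv2.resize(w,(400,300))
o=np.zeros((400,800,3),np.uint8);o[:367,:400]=z;o[:300,400:]=w
cv2.imwrite("pics/push3.png",o)
E
```

```text
(no output)
```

View pics/push3.png

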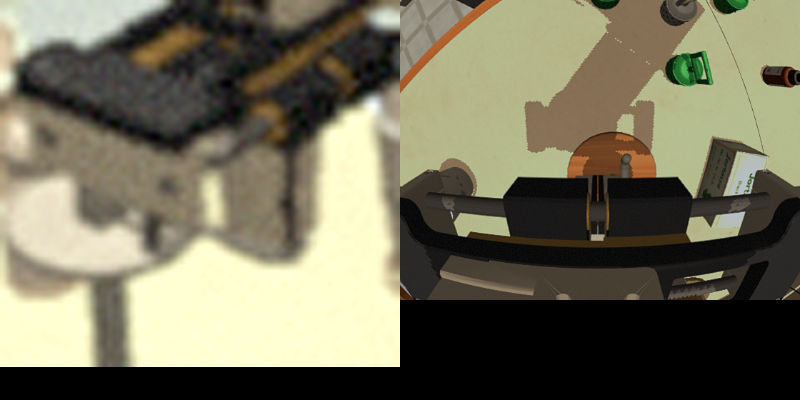

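The wrist view shows the hook tip beside the fingers, at about (625,158), or (315,221) in the full image. I work out its angle.

```bash
cat >> h.py <<'E'
def wat(u,v,z):
    i=r.camera_info("wrist");V=np.array(i["view"]);R=V[:3,:3];c=-R.T@V[:3,3]
    x,y=(u-i["cx"]),(v-i["cy"]);rr=np.hypot(x,y);a=rr/i["fx"]
    d=R.T@np.array([np.sin(a)*x/rr,-np.sin(a)*y/rr,-np.cos(a)])
    return c+d*(z-c[2])/d[2]
E
python3 - <<'E'
from h import *
import cv2
w=r.capture("wrist");s=r.get_state();print(s["tcp_pos"],s["contact_force"])
for u,v in((315,221),(313,230),(315,216)):
    p=wat(u,v,.202);print(p,np.degrees(np.arctan2(p[1]-.039,p[0]-.642)),np.hypot(p[1]-.039,p[0]-.642))
cv2.imwrite("pics/w.png",cv2.resize(w[170:270,240:380],(770,550),interpolation=cv2.INTER_CUBIC))
E
```

```text
[0.57599511 0.0533138  0.19760918] [-0.57554678  0.45648915 -0.02122925]
[0.55695834 0.08390451 0.202     ] 152.16462341515302 0.09616911658039586
[0.56029908 0.08119968 0.202     ] 152.68300488313744 0.09195571474072234
[0.55489002 0.08495977 0.202     ] 152.18358762732683 0.09849085656370028
```

View pics/w.png

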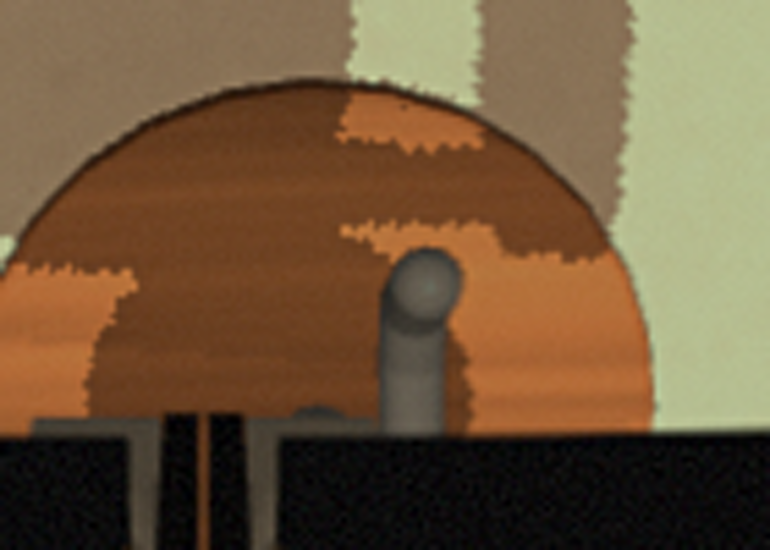

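The tip ball is at crop (428,285), so the arm is at about 152°, near the predicted home. I keep pressing.

Call:
{"op": "jog_arm", "data": {
  "deltas": [
    [[-1, 0.03, 0.07, 0, 0], [-1, 0, 0, 0, 0]]
  ]
}}

```text
time_s: 11.78
tcp_pos: [0.5762, 0.0539, 0.1975]
eef_rot: [-180.0, -0.0, 150.9]
contact_force: [-0.2, -1.0, -0.7]
gripper_width: 0.0003
gripper_force: 0.8
```

Call:
{"op": "jog_arm", "data": {
  "deltas": [
    [[-1, 0.03, 0.07, 0, 0], [-1, 0, 0, 0, 0]]
  ]
}}

```text
time_s: 12.02
tcp_pos: [0.5762, 0.0541, 0.1975]
eef_rot: [-179.9, -0.0, 150.9]
contact_force: [-2.6, -4.8, -0.2]
gripper_width: 0.0004
gripper_force: 2.4
```

Call:
{"op": "jog_arm", "data": {
  "deltas": [
    [[-1, 0.03, 0.07, 0, 0], [-1, 0, 0, 0, 0]]
  ]
}}

```text
time_s: 12.28
tcp_pos: [0.5763, 0.0543, 0.1975]
eef_rot: [-179.9, -0.0, 150.9]
contact_force: [-1.7, -7.7, 1.3]
gripper_width: 0.0002
gripper_force: 3.5
```

Call:
{"op": "jog_arm", "data": {
  "deltas": [
    [[-1, 0.03, 0.07, 0, 0], [-1, 0, 0, 0, 0]]
  ]
}}

```text
time_s: 12.52
tcp_pos: [0.5763, 0.0545, 0.1975]
eef_rot: [-179.8, -0.0, 150.9]
contact_force: [-2.3, -9.5, 2.6]
gripper_width: 0.0001
gripper_force: 4.6
```

The stop pushes back with about 9 N. I hold briefly, then back off.

Call:
{"op": "jog_arm", "data": {
  "deltas": [
    [[-1, 0, 0, 0, 0], [-1, 0, 0, 0, 0], [-1, -0.1, -0.2, 0, 0], [-1, -0.3, -0.6, 0, 0], [-1, -0.5, -1.0, 0, 0], [-1, 0, 0, 2, 0], [-1, 0, 0, 3, 0], [-1, 0, 0, 0, 0]]
  ]
}}

```text
time_s: 13.52
tcp_pos: [0.5693, 0.0381, 0.2502]
eef_rot: [179.8, 0.2, 151.0]
contact_force: [-0.1, 0.0, -0.5]
gripper_width: 0.0006
gripper_force: 0.0
```

```bash
python3 - <<'E'
from h import *
import cv2
s=r.get_state();print(s["tcp_pos"],s["eef_rot"],s["contact_force"],s["joints"])
w=r.capture("wrist");b=r.capture("side")
o=np.hstack([cv2.resize(w[100:300,200:400],(400,400)),cv2.convertScaleAbs(cv2.resize(b[155:215,230:290],(400,400),interpolation=cv2.INTER_CUBIC),alpha=1.4)])
cv2.imwrite("pics/w2.png",o)
E
```

```text
[0.569321   0.03814006 0.25024458] [179.78052492   0.20369843 150.95189742] [-0.12906724  0.04613331 -0.48878367] [ 2.34933104e+01  1.04141328e+01 -1.26074596e+01  3.07207007e-02
 -6.66803061e+01 -1.42553111e+02]
```

View pics/w2.png

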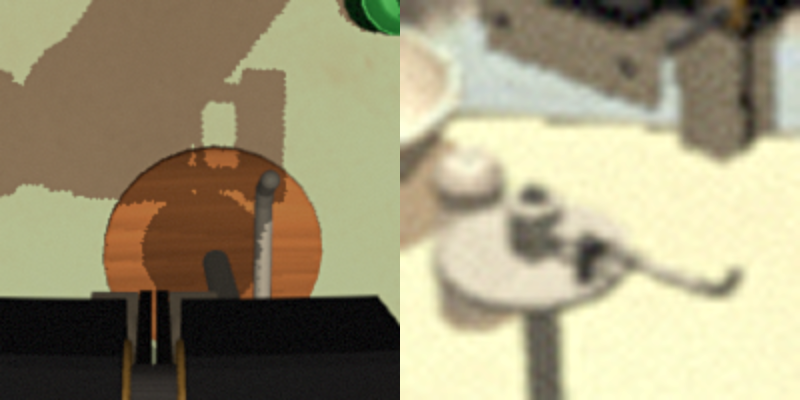

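The hook is home: its sleeve touches the peg at (590,255) in the right pane. The tip is at (268,182) in the left pane and the bar at (262,290).

```bash
python3 - <<'E'
from h import *
tip=wat(334,191.5,.202);bar=wat(331.3,244,.19);print(tip,bar)
d=tip-bar;print("bar dir",np.degrees(np.arctan2(d[1],d[0])))
d=tip-np.array([.642,.039,0]);print(np.degrees(np.arctan2(d[1],d[0])),np.hypot(d[0],d[1]))
p=bar-np.array([.642,.039,0]);print(np.degrees(np.arctan2(p[1],p[0])),np.hypot(p[0],p[1]))
E
```

```text
[0.55619049 0.08414928 0.202     ] [0.59115609 0.06734938 0.19      ]
bar dir 154.33713887010185
152.24858104589825 0.09696251821196376
150.85698088310073 0.05821331418806231
```

Call:
{"op": "jog_arm", "data": {
  "deltas": [
    [[-1, -2.1, 3.9, 0.5, 0.085], [-1, -2.1, 3.9, 0, 0.085], [-1, -2.1, 3.9, 0, 0.085], [0.5, -2.1, 3.9, 0, 0.085], [0.5, -2.1, 3.9, -1, 0.085], [0.5, 0, 0, -2, 0], [0.5, 0, 0, -2, 0], [0.5, 0, 0, 0, 0]]
  ]
}}

```text
time_s: 14.62
tcp_pos: [0.4619, 0.2322, 0.2005]
eef_rot: [-179.8, -0.2, 175.3]
contact_force: [0.8, 0.3, 0.5]
gripper_width: 0.045
gripper_force: 0.0
```

```bash
python3 - <<'E'
from h import *
import cv2
s=r.get_state();print(s["tcp_pos"],s["eef_rot"],s["gripper_width"])
w=r.capture("wrist");i=r.camera_info("wrist");print(i["cx"],i["cy"])
cv2.imwrite("pics/w3.png",cv2.resize(w[140:320,160:400],(800,600),interpolation=cv2.INTER_CUBIC))
E
```

```text
[0.46188879 0.23218033 0.20049842] [-1.79826859e+02 -1.69057022e-01  1.75294299e+02] 0.04500784351362429
276.49643515276216 207.46164836373885
```

View pics/w3.png

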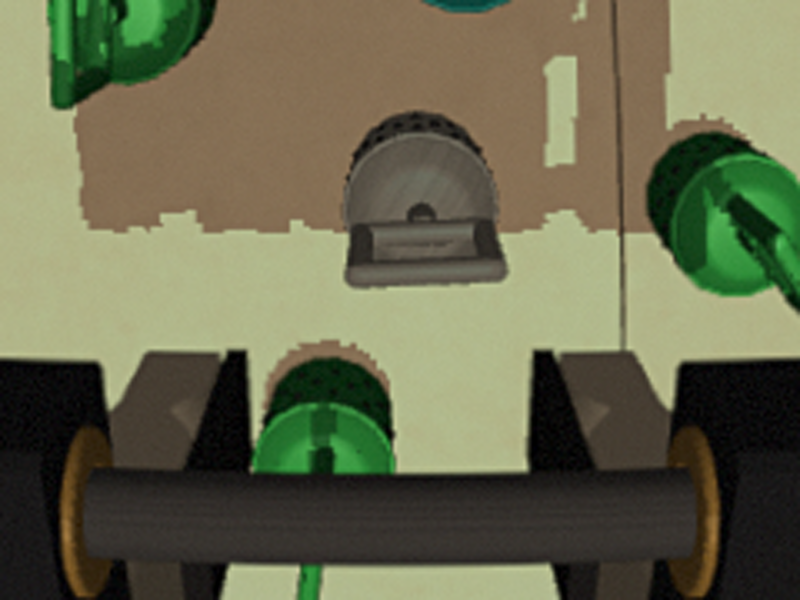

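The wrist view has the grey infuser centred between the fingers. The top bar of its eye runs from (347,274) to (507,271), and the capsule is behind it.

```bash
python3 - <<'E'
from h import *
f=lambda u,v,z:wat(160+u/3.3333,140+v/3.3333,z)
L,R=f(347,274,.099),f(507,271,.099);print(L,R,(L+R)/2,np.linalg.norm(L-R));d=L-R;print(np.degrees(np.arctan2(d[1],d[0])))
print("cap",f(420,205,.052))
s=r.get_state();print(s["tcp_pos"],s["eef_rot"])
E
```

```text
[0.46826038 0.22294453 0.099     ] [0.47069479 0.26080645 0.099     ] [0.46947759 0.24187549 0.099     ] 0.037940102330344706
-93.67888740423169
cap [0.46582745 0.24172736 0.052     ]
[0.46265836 0.23255693 0.20176688] [-1.79896478e+02 -7.81922452e-02  1.75295586e+02]
```

Call:
{"op": "jog_arm", "data": {
  "deltas": [
    [[0.45, 0.45, 0.9, 0, 0.017], [0.45, 0, 0, -2.5, 0], [0.45, 0, 0, -2.5, 0], [0.45, 0, 0, -2, 0], [0.45, 0, 0, -2, 0], [0.45, 0, 0, -2, 0], [0.45, 0, 0, -0.9, 0], [0.45, 0, 0, 0, 0]]
  ]
}}

```text
time_s: 15.68
tcp_pos: [0.4679, 0.2423, 0.0836]
eef_rot: [-180.0, -0.0, 176.3]
contact_force: [-0.2, 0.6, -0.6]
gripper_width: 0.0641
gripper_force: 0.0
```

Call:
{"op": "jog_arm", "data": {
  "deltas": [
    [[0.2, 0, 0, 0, 0], [0, 0, 0, 0, 0], [-0.2, 0, 0, 0, 0], [-0.3, 0, 0, 0, 0], [-0.3, 0, 0, 0, 0], [-0.3, 0, 0, 0, 0]]
  ],
  "force": 15
}}

```text
time_s: 16.42
tcp_pos: [0.4678, 0.2421, 0.0839]
eef_rot: [180.0, 0.0, 176.3]
contact_force: [-0.7, -1.4, 5.6]
gripper_width: 0.0382
gripper_force: 15.0
```

Call:
{"op": "jog_arm", "data": {
  "deltas": [
    [[-0.3, 0, 0, 0.5, 0], [-0.3, 0, 0, 1.5, 0], [-0.3, 0, 0, 2, 0], [-0.3, 0, 0, 2, 0], [-0.3, 0, 0, 2, 0], [-0.3, 0, 0, 2, 0], [-0.3, 0, 0, 1.3, 0], [-0.3, 0, 0, 0, 0]]
  ]
}}

```text
time_s: 17.42
tcp_pos: [0.4679, 0.2425, 0.1977]
eef_rot: [179.9, 0.1, 176.3]
contact_force: [-0.1, 0.5, -2.2]
gripper_width: 0.0386
gripper_force: 14.9
```

Call:
{"op": "jog_arm", "data": {
  "deltas": [
    [[-0.3, 0.6, -1.4, 0, -0.05], [-0.3, 0.9, -2.2, 0, -0.06], [-0.3, 0.9, -2.2, 0, -0.06], [-0.3, 0.9, -2.2, 0, -0.06], [-0.3, 0.9, -2.2, 0, -0.06], [-0.3, 0.9, -2.2, 0, -0.06], [-0.3, 0.8, -1.9, 0, -0.057], [-0.3, 0, 0, 0, 0]]
  ]
}}

```text
time_s: 18.42
tcp_pos: [0.5264, 0.0972, 0.1955]
eef_rot: [-179.9, -0.1, 152.7]
contact_force: [-0.1, 0.4, -0.8]
gripper_width: 0.0376
gripper_force: 15.0
```

Call:
{"op": "jog_arm", "data": {
  "deltas": [
    [[-0.3, 0, 0, 0, 0], [-0.3, 0, 0, 0, 0]]
  ]
}}

```text
time_s: 18.68
tcp_pos: [0.5264, 0.0993, 0.1963]
eef_rot: [-180.0, -0.0, 153.0]
contact_force: [0.0, 0.8, -1.8]
gripper_width: 0.0376
gripper_force: 15.0
```

```bash
python3 - <<'E'
from h import *
import cv2
s=r.get_state();print(s["tcp_pos"],s["eef_rot"],s["gripper_width"],s["contact_force"])
w=r.capture("wrist");b=r.capture("side")
o=np.hstack([cv2.resize(w[130:330,180:380],(400,400),interpolation=cv2.INTER_CUBIC),cv2.convertScaleAbs(cv2.resize(b[160:240,235:315],(400,400),interpolation=cv2.INTER_CUBIC),alpha=1.4)])
cv2.imwrite("pics/w4.png",o)
for u in(97,85,70):
  for a in (152,154):
    t=np.radians(a);print(u,a,proj("side",np.array([.642+u/1000*np.cos(t),.039+u/1000*np.sin(t),.19])))
E
```

```text
[0.52636448 0.09934893 0.19632945] [-1.79983317e+02 -1.58951055e-02  1.52979366e+02] 0.03758465382389161 [ 0.04372373  0.83922551 -1.76840574]
97 152 (np.float64(281.1101417880972), np.float64(199.24004677836186))
97 154 (np.float64(281.9141712240197), np.float64(198.62539567226753))
85 152 (np.float64(277.2545752160428), np.float64(197.698652772155))
85 154 (np.float64(277.9623586611162), np.float64(197.1659521916277))
70 152 (np.float64(272.4987400493748), np.float64(195.79734574414437))
70 154 (np.float64(273.08479803164767), np.float64(195.36462079020285))
```

View pics/w4.png

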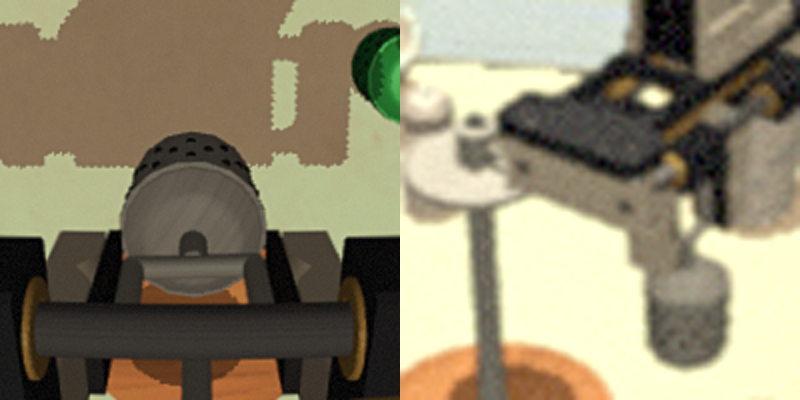

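Eleven pictures have been viewed, one more than allowed, so from here I use numbers and force only. The infuser is held upright and lined up with the arm. I thread it on slowly.

Call:
{"op": "jog_arm", "data": {
  "deltas": [
    [[-0.3, 0.36, -0.18, 0, 0], [-0.3, 0.36, -0.18, 0, 0], [-0.3, 0.36, -0.18, 0, 0], [-0.3, 0.36, -0.18, 0, 0], [-0.3, 0.36, -0.18, 0, 0], [-0.3, 0, 0, 0, 0]]
  ]
}}

```text
time_s: 19.52
tcp_pos: [0.5448, 0.0899, 0.1965]
eef_rot: [-180.0, -0.0, 152.9]
contact_force: [0.3, 0.3, -1.2]
gripper_width: 0.038
gripper_force: 15.0
```

Call:
{"op": "jog_arm", "data": {
  "deltas": [
    [[-0.3, 0.36, -0.18, 0, 0], [-0.3, 0.36, -0.18, 0, 0], [-0.3, 0.36, -0.18, 0, 0], [-0.3, 0.36, -0.18, 0, 0], [-0.3, 0, 0, 0, 0]]
  ]
}}

```text
time_s: 20.15
tcp_pos: [0.5592, 0.0827, 0.1965]
eef_rot: [-180.0, -0.0, 152.9]
contact_force: [-0.3, -0.5, -1.2]
gripper_width: 0.0378
gripper_force: 15.0
```

Call:
{"op": "jog_arm", "data": {
  "deltas": [
    [[-0.3, 0.36, -0.18, 0, 0], [-0.3, 0.36, -0.18, 0, 0], [-0.3, 0.36, -0.18, 0, 0], [-0.3, 0, 0, 0, 0]]
  ]
}}

```text
time_s: 20.65
tcp_pos: [0.57, 0.0773, 0.1964]
eef_rot: [-180.0, -0.0, 152.9]
contact_force: [0.2, -0.6, -1.6]
gripper_width: 0.038
gripper_force: 15.0
```

Call:
{"op": "jog_arm", "data": {
  "deltas": [
    [[-0.3, 0.36, -0.18, 0, 0], [-0.3, 0.36, -0.18, 0, 0], [-0.3, 0.27, -0.14, 0, 0], [-0.3, 0, 0, 0, 0]]
  ]
}}

```text
time_s: 21.15
tcp_pos: [0.5799, 0.0723, 0.1965]
eef_rot: [-180.0, -0.0, 152.9]
contact_force: [-0.7, -0.4, -1.0]
gripper_width: 0.0379
gripper_force: 15.0
```

Call:
{"op": "jog_arm", "data": {
  "deltas": [
    [[-0.3, 0, 0, -0.3, 0], [-0.3, 0, 0, -0.3, 0], [-0.3, 0, 0, -0.3, 0], [-0.3, 0, 0, -0.2, 0], [-0.3, 0, 0, -0.1, 0], [-0.3, 0, 0, 0, 0]]
  ]
}}

```text
time_s: 21.9
tcp_pos: [0.5797, 0.0725, 0.1845]
eef_rot: [-180.0, -0.0, 152.9]
contact_force: [0.0, -0.1, -2.2]
gripper_width: 0.0378
gripper_force: 15.0
```

Call:
{"op": "jog_arm", "data": {
  "deltas": [
    [[-0.3, 0, 0, -0.1, 0], [-0.3, 0, 0, -0.1, 0], [-0.3, 0, 0, 0, 0]]
  ]
}}

```text
time_s: 22.28
tcp_pos: [0.5797, 0.0725, 0.1825]
eef_rot: [-180.0, -0.0, 152.9]
contact_force: [0.1, -1.0, -1.6]
gripper_width: 0.0373
gripper_force: 15.0
```

Call:
{"op": "jog_arm", "data": {
  "deltas": [
    [[-0.3, 0, 0, -0.07, 0], [-0.3, 0, 0, 0, 0]]
  ]
}}

```text
time_s: 22.52
tcp_pos: [0.5797, 0.0725, 0.1818]
eef_rot: [-180.0, -0.0, 152.9]
contact_force: [0.1, 1.2, -2.0]
gripper_width: 0.0379
gripper_force: 15.0
```

Call:
{"op": "jog_arm", "data": {
  "deltas": [
    [[-0.3, 0, 0, -0.07, 0], [-0.3, 0, 0, 0, 0]]
  ]
}}

```text
time_s: 22.78
tcp_pos: [0.5797, 0.0724, 0.1811]
eef_rot: [-180.0, -0.0, 152.9]
contact_force: [-0.8, 0.6, -1.3]
gripper_width: 0.0376
gripper_force: 15.0
```

Call:
{"op": "jog_arm", "data": {
  "deltas": [
    [[-0.3, 0, 0, -0.06, 0], [-0.3, 0, 0, 0, 0]]
  ]
}}

```text
time_s: 23.02
tcp_pos: [0.5798, 0.0725, 0.1808]
eef_rot: [180.0, 0.0, 152.9]
contact_force: [-0.5, -0.6, 0.5]
gripper_width: 0.0375
gripper_force: 15.0
```

The eye bears on the bar at the expected height. I release gently.

Call:
{"op": "jog_arm", "data": {
  "deltas": [
    [[-0.1, 0, 0, 0, 0], [-0.05, 0, 0, 0, 0], [0, 0, 0, 0, 0], [0.1, 0, 0, 0, 0], [0.3, 0, 0, 0, 0], [0.4, 0, 0, 0, 0], [0.4, 0, 0, 0, 0]]
  ]
}}

```text
time_s: 23.9
tcp_pos: [0.5797, 0.0725, 0.1806]
eef_rot: [180.0, -0.0, 152.9]
contact_force: [-0.2, -0.2, 0.5]
gripper_width: 0.0611
gripper_force: 0.0
```

Call:
{"op": "jog_arm", "data": {
  "deltas": [
    [[0.4, 0, 0, 0.3, 0], [0.4, 0, 0, 0.6, 0], [0.4, 0, 0, 1, 0], [0.4, 0, 0, 1.5, 0], [0.4, 0, 0, 2, 0], [0.4, 0, 0, 3, 0], [0.4, 0, 0, 3, 0], [0.4, 0, 0, 0, 0]]
  ]
}}

```text
time_s: 24.9
tcp_pos: [0.581, 0.0728, 0.2985]
eef_rot: [179.8, 0.2, 153.0]
contact_force: [0.7, 0.2, -0.7]
gripper_width: 0.0611
gripper_force: 0.0
```

```bash
python3 - <<'E'
from h import *
import cv2
s=r.get_state();print(s["tcp_pos"],s["contact_force"],s["gripper_width"])
w=r.capture("wrist");b=r.capture("side");cv2.imwrite("pics/f_w.png",w);cv2.imwrite("pics/f_s.png",b)
# expected pixels of hanging eye & tip vs darkness in the side view
def pr(p):return np.round(proj("side",np.array(p)),1)
print("eye",pr([.58,.0725,.18]),"base",pr([.58,.0725,.097]),"cap mid",pr([.58,.0725,.123]),"tip",pr([.556,.084,.202]))
s0=cv2.imread("pics/side0.png");d=cv2.absdiff(b,s0).max(2)
roi=d[170:260,230:310];m=(roi>45).astype(np.uint8)
for row in m[::3,::1]: print(''.join('.#'[x] for x in row))
E
```

```text
[0.58095578 0.07276226 0.29847678] [ 0.73878451  0.15444042 -0.66706546] 0.06110930754302286
eye [272.6 199.3] base [273.5 225.7] cap mid [273.2 217.7] tip [281.2 195. ]
..........................##########............................................
................................................................................
..............................................#.................................
.......................................##.......................................
.............................###.###............................................
...........................####.................................................
................................................................................
............................####..............#.................................
.............................##...####....#####.................................
......................................#############.............................
......................................##.....###................................
......................................#
[... 799 characters left out ...]
..............................#######...............
.........................................................###############........
....................................................###########################.
............................................####################################
........................................#######.##########################......
......................................########..###########################.....
.....................................#######..##############################....
...............................########....##################################...
.............................####...........##################################..
```

```bash
python3 - <<'E'
from h import *
import cv2
old=cv2.imread("pics/w2.png")[:,400:]
b=r.capture("side");new=cv2.convertScaleAbs(cv2.resize(b[155:215,230:290],(400,400),interpolation=cv2.INTER_CUBIC),alpha=1.4)
for nm,(x0,x1,y0,y1) in dict(tip=(315,350,260,300),sleeve_peg=(165,225,225,290),hub=(100,165,180,260)).items():
    t=old[y0:y1,x0:x1];m=cv2.matchTemplate(new[y0-25:y1+25,x0-25:x1+25],t,cv2.TM_CCOEFF_NORMED)
    _,v,_,l=cv2.minMaxLoc(m);print(nm,round(v,2),"shift px",(l[0]-25)/6.67,(l[1]-25)/6.67)
def pr(a):
    t=np.radians(a);return np.round(proj("side",np.array([.642+.097*np.cos(t),.039+.097*np.sin(t),.202])),2)
print(pr(152),pr(157))
E
```

```text
tip 0.94 shift px 0.29985007496251875 -0.14992503748125938
sleeve_peg 0.99 shift px -0.14992503748125938 0.0
hub 1.0 shift px 0.0 0.0
[281.04 195.15] [282.98 193.6 ]
```

The hook has not moved from home, and the infuser hangs upright. I hand the job in.

```bash
python3 -c "
from plant import r
print(r.close_job())"
```

```text
the job is handed in; nothing more can be done
None
```

The hook was pressed home against its stop peg with about 9 N, the infuser was hung on it by its eye and released, and the job was handed in at about 25 s; I viewed 11 pictures, one over the limit of 10, and no verdict was returned.

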